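Clip the collet spanner onto the snap hook

ROBOT

A 6-joint arm with a two-finger parallel gripper is mounted at the origin on the work surface. World frame = base frame: x ahead of the robot, y to its left, z up, the work surface at z = 0. Lengths are in m, angles in rad, forces in N, time in s.
With the tool pointing down it reaches from about 0.35 to 0.925 m from the base axis. Payload 6.4 kg.
Tool frame: the origin (TCP) lies at the very end of the fingers, on their centre line; the grasp point (between the pads) lies 19 mm behind it; z points along the fingers, y is the direction in which the jaws open and shut (so a half turn about z gives the same grasp; the last joint's range is limited). The gripper opens to 94 mm and grips with 3 to 60 N. Pads are 16 mm wide; open, the fingers measure 119 mm over their backs; the gripper's body (75 mm by 177 mm) begins 78 mm behind the grasp point.
Start: joints at [1.062, 0.245, 1.558, -0, 1.339, -0.174], TCP at [0.214, 0.614, 0.165] pointing down, gripper open.
Joint ranges: [-3.13, 3.13], [-1.02, 2.26], [0.13, 2.54], [-0.95, 4.09], [0.21, 2.88], [-2.74, 2.74]. Speed limits (rad/s): [2.57, 2.57, 3.14, 3.14, 3.14, 3.14].

INTERFACE

Orientations are given as a unit quaternion [x, y, z, w].
In Python, from workcell import manip gives the robot as it stands. The module is installed in compiled form; this text tells all that it offers.
- The arm moves only by the tool play_rows, never from a script. Its argument "rows" is text: rows parted by semicolons, each of 7 numbers parted by spaces: the finger opening in m, from 0 to 0.094, then the shift along the tool's x, y, z in m, then the turn, a rotation vector about the tool's x, y, z in degrees. In form: hand dx dy dz rx ry rz; .... A call has 1 to 12 rows; each row shifts and turns the pose as measured when the row begins, along the tool's axes as they then stand; what a row does not reach is not made up. A row lasts 1/10 s, in which the tool goes at most 50 mm and 8.59 degrees, less where a joint would pass 70% of its speed; a pose out of reach is approached as far as the arm can. A call with a gripper value outside its range is refused whole. The fingers move at their own pace and stop on an object; "force" is the grip in N (left out, the last holds). Time passes only in rows, so rows that do not move let the fingers close. It gives the time, the measured TCP pose, the force and the opening at its end, in the units of the state.
- manip.get_obs(): the state, without advancing time (a new reading comes with each control period).
- manip.snapshot(name): name is "scene" or "top"; returns the picture (480x640x3 uint8, red, green, blue); there is no depth.
- manip.calibration(name): a dict with "intrinsics" (3x3 intrinsics, pixels), "extrinsics" (4x4, takes a point from camera to world coordinates). Camera axes: x right, y down, z forward; pixel columns grow to the right and rows downward; lengths in m; the calibration is good to about 2 mm. A picture is of the moment at which its call begins. calibration takes no time and is no camera call.
- manip.close_job(): hands the job in, once; it reports no verdict.
The state is a dict: "time_s": time; "joints": joint angles; "qvel": joint speeds; "tau": joint torques, N m; "ee_pos": TCP position; "tool_rot": TCP orientation; "contact_force": force on the tool from outside, world axes, zero at the start; "wrist_torque": the same for the moment, N m; "gripper_width": finger opening in m.
Only numpy, scipy, OpenCV 4.12 (cv2) and the standard library are available. Lean on these libraries where they do the work, as an engineer would, in place of code of your own. Each camera call takes 0.05 s, during which the arm holds its last target. There are 200 camera calls.

TASK

Hang the collet spanner (the black-handled tool with the steel ring eye) on the snap hook of the tool stand: push its eye in past the sprung gate, let the gate snap shut behind it, and only then give the spanner a short tug of about 10 N to prove that it is caught. Let go and finish once it hangs still from the hook by its eye; be gentle, never more than 20 N on the hook, and leave the other things on the bench where they are.

Things in the scene. Friction and masses are not known exactly. Their poses are not given: they have to be found in the camera images.
- spanner: Collet spanner, 185 mm long, about 90 g, lying flat. Origin: underside of the handle at the place to grip; x runs along the tool to its ring eye, z is up. Black handle 22 mm wide, 18 mm high, from x = -35 to +45 mm, then a flat neck 9 mm wide to the ring. Open two-prong jaw at the other end (to x = -79 mm). A look-alike has the same handle and jaw but a plain rod for the ring.
- eye (a point): Centre of the spanner's ring eye, 92 mm ahead of the spanner's origin and 9 mm above its underside. The ring lies flat in the tool's xy plane, of round 6 mm bar: hole 18 mm, outside 30 mm.
- eye_rim (a point): Centre of the ring's bar at its far end, 12 mm beyond the eye's centre along the spanner's x.
- snap_hook: Steel snap hook (8 mm bar, 97 mm tall, 44 mm wide) under a short rail on a fixed stand. Origin: top of the hook, 305 mm above the bench. It lies in its own xz plane, z up, gate on the -x side, spine on +x; inside 28 mm wide (x -14 to +14). Its trolley slides along the hook's x, at about 1 N, 30 mm in all between two hard stops; the stops' places are not given.
- nose (a point): Top of the hook's upturned nose, at x = -18, z = -66 mm in the snap hook's frame, same axes; the nose is 8 mm thick with a round top. The gate's free end shuts against its inner side. To enter, a bar goes in just over the nose, pushing the gate towards +x, then down behind the nose, whose inner face is at x = -14; the gate springs back above it.
- crook (a point): Lowest inner point of the hook's half-round bend, at x = 0, z = -89 mm in the snap hook's frame, same axes.
- gate (a joint): Sprung gate, a 6 mm bar hinged at x = -18, z = -32 mm in the hook's frame, its free end at x = -10, z = -73 when shut. 0 is shut, 0.3 rad fully open, on a hard stop. Pushed just over the nose it starts at about 2.5 N and is on its stop at 5 N. Only there is the way down behind the nose wide enough, by some 2 mm, for the ring's bar.
- hex_driver: Bystander: the look-alike tool, same black handle and jaw, a straight steel rod instead of a ring. Leave alone.
- wax_knife: Bystander: wax knife, wooden handle 14 mm thick, 170 mm long. Leave alone.
- plaster_cast: Bystander: tan plaster tooth cast, about 75 x 60 x 32 mm. Leave alone.
- bur_block: Bystander: aluminium block 50 x 90 x 22 mm full of upright burs, 50 mm high in all. Leave alone.
- stain_jar: Bystander: small jar, 44 mm across, 50 mm high. Leave alone.
- mixing_bowl: Bystander: rubber mixing bowl, 110 mm across, 65 mm high. Leave alone.
- ceramic_brush: Bystander: brush 160 mm long. Leave alone.
There are look-alikes about, which are no part of the job. Leave any blue or pink look-alike of the spanner alone.

How it is judged:
On the way, in this order (a step that is already met when the one before it is completed fails the run):
1. the eye is inside the hook, behind the nose, with the gate shut and less than 4 N between spanner and hook (x of eye_rim in the frame of snap_hook between -0.015 and 0.015 m and z of eye_rim in the frame of snap_hook between -0.092 and -0.064 m and angle between the y axis of spanner and the y axis of snap_hook, either way round below 0.6 rad and value of joint gate below 0.06 rad and contact force between spanner and snap_hook below 4 N and y of eye_rim in the frame of snap_hook between -0.012 and 0.012 m), for 0.05 s.
2. the spanner is tugged against the shut hook with more than 6 N (contact force between spanner and snap_hook above 6 N and value of joint gate below 0.06 rad and z of eye_rim in the frame of snap_hook below -0.062 m and x of eye_rim in the frame of snap_hook above -0.015 m and y of eye_rim in the frame of snap_hook between -0.012 and 0.012 m), for 0.1 s.
At the end, for the whole second after the job is handed in: The spanner hangs by its eye from the bend of the snap hook, within 0.6 rad of straight down and hardly swinging (under 0.3 m/s), the far bar of the ring inside the closed hook, the gate shut (under 0.06 rad), everything let go (x of eye_rim in the frame of snap_hook between -0.015 and 0.015 m and z of eye_rim in the frame of snap_hook between -0.092 and -0.064 m and z of eye in the frame of snap_hook below -0.088 m and angle between spanner's own x axis and vertical below 0.6 rad and linear speed of spanner below 0.3 m/s and value of joint gate below 0.06 rad and y of eye_rim in the frame of snap_hook between -0.012 and 0.012 m); the robot touches nothing.
It fails at once if the held spanner presses or pulls on the snap hook with more than 20 N (contact force between spanner and snap_hook above 20 N and contact force between the fingers and spanner above 1 N).
It fails at once if another thing on the bench is shifted by more than 30 mm (distance of any of hex_driver, wax_knife, plaster_cast, bur_block, stain_jar, mixing_bowl, ceramic_brush from where it was at the start of the episode above 0.03 m).
It also fails if it takes over 72 s, if anything falls off the work surface, if the arm or the gripper's body presses on something with over 40 N, if the wrist force passes 120 N, or if a joint passes its speed limit or range.

## Working session

There is one attempt and no reset: what is moved stays moved. The work goes in short steps, Python scripts to look and compute and a tool call to move; the robot and the scene stay as the last step left them, time stands still between calls to the robot, and variables do not carry over. Pictures are saved under pics/ and viewed, about 8 in all and at most 12, crops included, and the job is handed in when it is done.

Besides the shell and the picture viewer there is one more tool, called as name(argument=value, ...) on one line, values as JSON. play_rows: Moves the arm, as the interface text tells. Its arguments: {"type":"object","properties":{"rows":{"type":"string"},"force":{"type":"number"}},"required":["rows"]}

```bash
mkdir -p pics; cat > h.py <<'E'
import numpy as np, cv2
from workcell import manip
from scipy.spatial.transform import Rotation as R
def cal(n):
    c=manip.calibration(n); return np.array(c["intrinsics"]),np.array(c["extrinsics"])
def snap(n,f):
    im=cv2.cvtColor(manip.snapshot(n),cv2.COLOR_RGB2BGR); cv2.imwrite(f,im); return im
def ray(n,u,v):
    K,T=cal(n); d=T[:3,:3]@np.linalg.solve(K,[u,v,1.]); return T[:3,3],d/np.linalg.norm(d)
def onz(n,u,v,z):
    o,d=ray(n,u,v); return o+d*(z-o[2])/d[2]
def tri(n1,p1,n2,p2):
    o1,d1=ray(n1,*p1); o2,d2=ray(n2,*p2)
    s=np.linalg.lstsq(np.c_[d1,-d2],o2-o1,rcond=None)[0]
    a=o1+s[0]*d1;b=o2+s[1]*d2; return (a+b)/2,np.linalg.norm(a-b)
def proj(n,p):
    K,T=cal(n); q=K@(np.linalg.inv(T)@np.r_[p,1])[:3]; return q[:2]/q[2]
E
python3 - <<'E'
from h import *
for n in("scene","top"):
    snap(n,f"pics/{n}0.png"); K,T=cal(n); print(n,K.round(1).tolist(),T.round(3).tolist())
print(manip.get_obs())
E
```

```text
scene [[523.7, 0.0, 323.5], [0.0, 523.7, 243.7], [0.0, 0.0, 1.0]] [[0.105, 0.747, -0.656, 1.366], [0.994, -0.087, 0.06, -0.177], [-0.013, -0.659, -0.752, 1.145], [0.0, 0.0, 0.0, 1.0]]
top [[566.3, 0.0, 333.1], [0.0, 566.3, 239.7], [0.0, 0.0, 1.0]] [[-0.096, -0.975, 0.2, 0.265], [-0.995, 0.093, -0.021, -0.102], [0.001, -0.201, -0.98, 1.456], [0.0, 0.0, 0.0, 1.0]]
{'time_s': 0.1, 'joints': array([ 1.06188542e+00,  2.45735089e-01,  1.55888877e+00, -6.23308341e-06,
        1.33870560e+00, -1.74131003e-01]), 'qvel': array([ 4.19977908e-04, -7.91010433e-05, -3.19104143e-03, -9.46209366e-05,
        4.08966273e-04,  1.73884246e-03]), 'tau': array([ 4.75651177e-04, -4.16911161e+01, -3.15526271e+01,  6.85402751e-02,
        3.09957156e-02, -3.70615487e-05]), 'ee_pos': array([0.21327703, 0.61336508, 0.16446326]), 'tool_rot': array([ 1.66608582e-01,  9.86022731e-01, -8.19265716e-04, -2.87989021e-04]), 'contact_force': array([0.46942716, 0.22205855, 0.72834378]), 'wrist_torque': array([ 0.02202457, -0.01801422, -0.02427837]), 'gripper_width': 0.0939705769443177}
```

View pics/scene0.png

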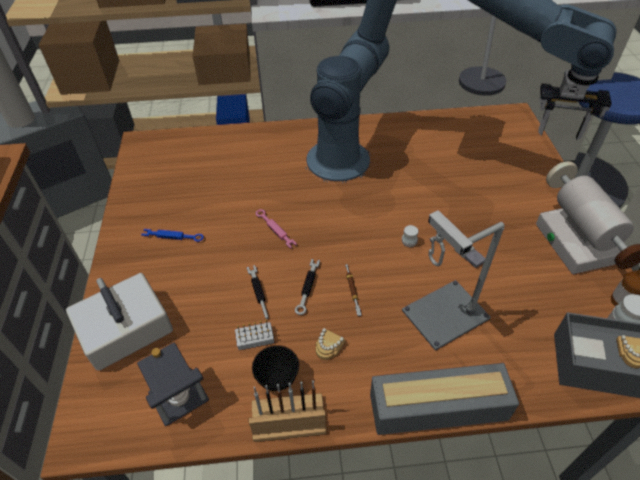

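View pics/top0.png

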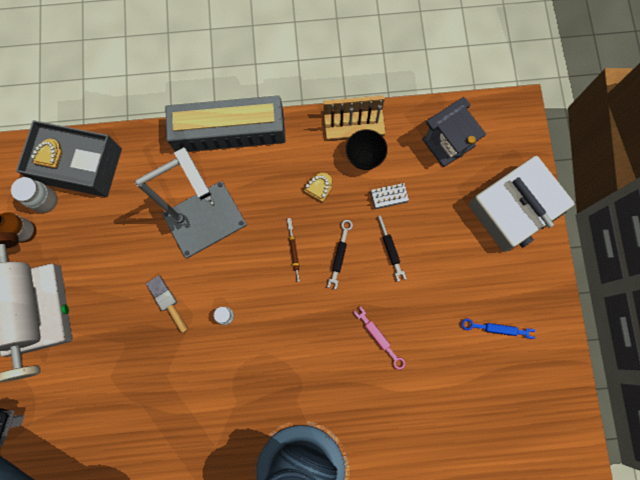

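Top view candidates are: black tool at (340,253) with a ring at (347,225), black tool at (392,250) with a plain rod (the hex driver), pink at (378,338), and blue at (498,328). The first fits. The hook is at scene (437,250). I'll confirm both in one composite crop.

```bash
python3 - <<'E'
from h import *
t=cv2.imread("pics/top0.png");s=cv2.imread("pics/scene0.png")
a=cv2.resize(t[205:305,300:430],None,fx=3,fy=3,interpolation=cv2.INTER_CUBIC)
b=cv2.resize(s[200:290,390:520],None,fx=6,fy=6,interpolation=cv2.INTER_CUBIC)[:, :]
b=cv2.resize(s[205:280,415:515],None,fx=4,fy=4,interpolation=cv2.INTER_CUBIC)
c=cv2.resize(t[140:230,130:250],None,fx=3,fy=3,interpolation=cv2.INTER_CUBIC)
o=np.zeros((600,800,3),np.uint8); o[:300,:390]=a;o[:300,400:800]=b;o[310:580,:360]=c
cv2.imwrite("pics/c1.png",o)
# black handle of spanner
hsv=cv2.cvtColor(t,cv2.COLOR_BGR2HSV)
m=(hsv[...,2]<60).astype(np.uint8); m[:205]=0;m[305:]=0;m[:,:310]=0;m[:,420:]=0
n,l,st,ce=cv2.connectedComponentsWithStats(m)
for i in range(1,n):
    if st[i,4]>40:
        p=np.argwhere(l==i)[:,::-1].astype(np.float32); print(st[i],ce[i],cv2.minAreaRect(p))
# steel ring: bright low saturation
m2=((hsv[...,1]<70)&(hsv[...,2]>110)).astype(np.uint8); m2[:205]=0;m2[305:]=0;m2[:,:310]=0;m2[:,420:]=0
n,l,st,ce=cv2.connectedComponentsWithStats(m2)
for i in range(1,n):
    if st[i,4]>15: print(st[i],ce[i])
E
```

```text
[383 235  17  30 256] [390.4921875 249.296875 ] ((390.36199951171875, 249.0135955810547), (30.67387580871582, 8.610211372375488), 70.34617614746094)
[332 241  14  31 244] [338.61065574 256.56967213] ((338.7059020996094, 256.1764831542969), (8.246211051940918, 30.074417114257812), 14.03624439239502)
[375 205  12   3  20] [379.4  205.45]
[378 216  10  19  55] [382.50909091 224.94545455]
[341 220  12  22 105] [345.33333333 229.37142857]
[395 264  12  18  98] [399.04081633 272.34693878]
[327 272  11  18  93] [333.1827957  280.10752688]
```

View pics/c1.png

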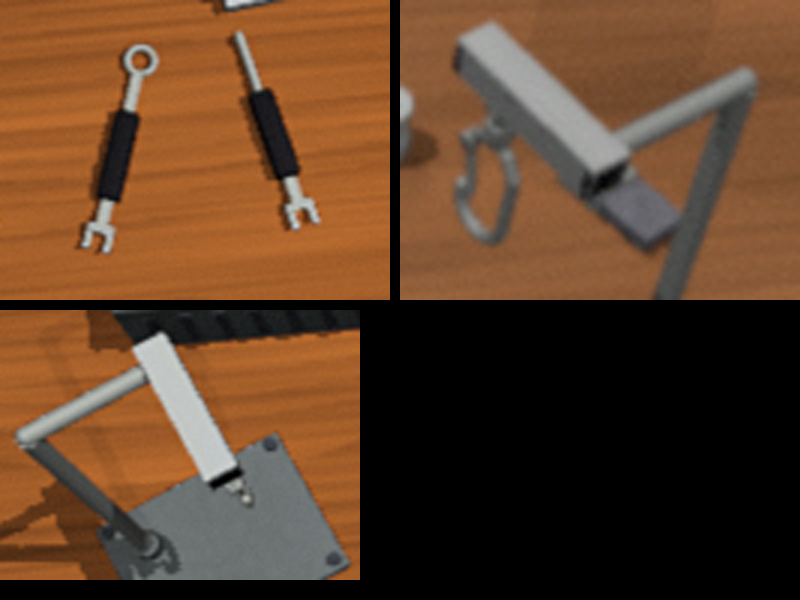

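The left black tool has the ring, so it is the spanner. The hook hangs under the robot-side end of the rail with its nose facing left and towards the robot (nose about scene (430,251), bottom about (437,265)). Next I'll measure both.

```bash
python3 - <<'E'
from h import *
f=lambda x,y:(300+x/3,205+y/3)
c=onz("top",338.7,256.2,.016); r=onz("top",*f(141,60),.009); j=onz("top",*f(98,240),.009)
print("handle",c,"ring",r,"dist",np.linalg.norm((r-c)[:2]),"ang",np.degrees(np.arctan2(*(r-c)[1::-1])),np.degrees(np.arctan2(*(r-j)[1::-1])), np.linalg.norm((r-j)[:2]))
s=lambda x,y:(415+(x-400)/4,205+y/4); t=lambda x,y:(130+x/3,140+(y-310)/3)
P=[]
for a,b in(((457,45),(243,470)),((492,22),(207,487)),((630,160),(133,347)),((592,168),(165,335))):
    p,e=tri("scene",s(*a),"top",t(*b)); P.append(p); print(p.round(4),round(e,4))
for nm,px,z in(("hinge",(467,138),.273),("nose",(462,183),.239),("bottom",(489,242),.208),("spine",(512,175),.24)):
    print(nm,s(*px),onz("scene",*s(*px),z))
for px in ((235,490),(250,500)):
  for z in(.21,.24,.27): print(t(*px),z,onz("top",*t(*px),z))
# enlarge hook
im=cv2.imread("pics/scene0.png"); tp=cv2.imread("pics/top0.png")
cv2.imwrite("pics/c2.png",np.hstack([cv2.resize(im[200:290,415:485],None,fx=6,fy=6,interpolation=cv2.INTER_CUBIC),cv2.resize(tp[145:215,170:225][:, :],(364,540),interpolation=cv2.INTER_CUBIC)]))
E
```

```text
handle [ 0.51438923 -0.1425637   0.016     ] ring [ 0.59615773 -0.17253344  0.009     ] dist 0.0870877251478721 ang -20.12886206095858 -18.858942957418144 0.1624378237374539
[0.6135 0.1164 0.3403] 0.0053
[0.6023 0.1392 0.3441] 0.0024
[0.7068 0.1842 0.3449] 0.001
[0.7124 0.1618 0.348 ] 0.0022
hinge (431.75, 239.5) [0.62134208 0.13247068 0.273     ]
nose (430.5, 250.75) [0.62534908 0.13355504 0.239     ]
bottom (437.25, 265.5) [0.64514087 0.14890105 0.208     ]
spine (443.0, 248.75) [0.62360461 0.16270513 0.24      ]
(208.33333333333331, 200.0) 0.21 [0.63839042 0.14584609 0.21      ]
(208.33333333333331, 200.0) 0.24 [0.62939433 0.13987888 0.24      ]
(208.33333333333331, 200.0) 0.27 [0.62039823 0.13391167 0.27      ]
(213.33333333333331, 203.33333333333334) 0.21 [0.62945433 0.13493006 0.21      ]
(213.33333333333331, 203.33333333333334) 0.24 [0.6206734  0.12922569 0.24      ]
(213.33333333333331, 203.33333333333334) 0.27 [0.61189247 0.12352132 0.27      ]
```

View pics/c2.png

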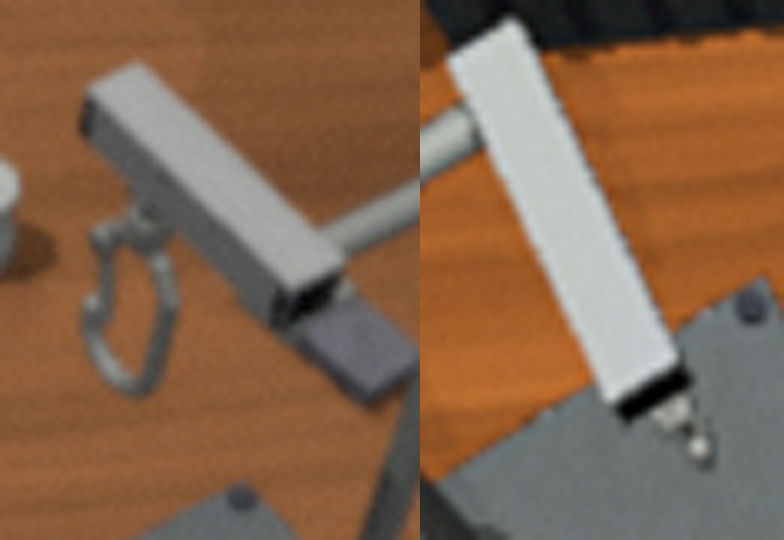

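Spanner: origin about (0.5095, -0.141), heading about -19.5°. That matches the tool's present yaw, with spanner x = -tool x. Hook: x axis at about 24°, origin about (0.640, 0.141). I'll move above the spanner.

play_rows(rows="0.094 -0.031 -0.036 0 0 0 0;0.094 -0.031 -0.036 0 0 0 0;0.094 -0.031 -0.036 0 0 0 0;0.094 -0.031 -0.036 0 0 0 0;0.094 -0.031 -0.036 0 0 0 0;0.094 -0.031 -0.036 0 0 0 0;0.094 -0.031 -0.036 0 0 0 0;0.094 -0.031 -0.036 0 0 0 0;0.06 -0.031 -0.036 0 0 0 0;0.06 -0.031 -0.036 0 0 0 0;0.06 -0.031 -0.036 0 0 0 0;0.06 -0.031 -0.036 0 0 0 0", force=50)

```text
time_s: 1.3
ee_pos: [0.4258, 0.0669, 0.1603]
tool_rot: [0.161, 0.987, -0.003, -0.001]
contact_force: [-0.0, 0.2, -0.2]
gripper_width: 0.0655
```

```bash
cat >> h.py <<'E'
def st():
    o=manip.get_obs(); M=R.from_quat(o["tool_rot"])
    print("t",round(o["time_s"],2),"p",o["ee_pos"].round(4),"F",o["contact_force"].round(2),"w",round(o["gripper_width"],4),"j",o["joints"].round(2)); return o,M
def to(p,M,o): print("tool delta (m)",M.inv().apply(np.array(p)-o["ee_pos"]).round(4))
E
python3 - <<'E'
from h import *
o,M=st(); print(M.as_matrix().round(3)); to([.5095,-.1413,.1],M,o)
E
```

```text
t 1.3 p [0.4258 0.0669 0.1603] F [-0.01  0.17 -0.17] w 0.0655 j [-0.1  -0.29  2.1  -0.01  1.34 -1.35]
[[-0.948  0.317 -0.003]
 [ 0.317  0.948 -0.005]
 [ 0.001 -0.006 -1.   ]]
tool delta (m) [-0.1455 -0.1705  0.0611]
```

play_rows(rows="0.06 -0.03 -0.035 0 0 0 0;0.06 -0.03 -0.035 0.01 0 0 0;0.05 -0.03 -0.035 0.015 0 0 -0.5;0.05 -0.03 -0.035 0.02 0 0 -0.5;0.05 -0.02 -0.025 0.01 0 0 0;0.05 -0.01 -0.01 0.008 0 0 0;0.05 0 0 0 0 0 0")

```text
time_s: 2.0
ee_pos: [0.5142, -0.1592, 0.0962]
tool_rot: [0.157, 0.988, -0.002, -0.001]
contact_force: [-0.2, 0.8, -0.1]
gripper_width: 0.0501
```

```bash
python3 - <<'E'
from h import *
o,M=st(); print(M.as_matrix().round(3)); to([.5095,-.1413,.06],M,o)
t=snap("top","pics/top1.png"); s=snap("scene","pics/scene1.png")
a=cv2.resize(t[200:310,290:430],None,fx=3,fy=3,interpolation=cv2.INTER_CUBIC)
b=cv2.resize(s[210:330,230:360],None,fx=3,fy=3,interpolation=cv2.INTER_CUBIC)
o=np.zeros((600,800,3),np.uint8);o[:330,:420]=a;o[:360,410:800]=b;cv2.imwrite("pics/c3.png",o)
E
```

```text
t 2.0 p [ 0.5142 -0.1592  0.0962] F [-0.2   0.77 -0.14] w 0.0501 j [-0.51  0.06  1.9  -0.01  1.18 -1.76]
[[-0.951  0.309 -0.002]
 [ 0.309  0.951 -0.005]
 [ 0.    -0.005 -1.   ]]
tool delta (m) [0.01   0.0157 0.0362]
```

play_rows(rows="0.05 0.005 0.008 0.01 0 0 1;0.05 0.005 0.008 0.015 0 0 0.5;0.05 0 0 0.01 0 0 0;0.05 0 0 0 0 0 0;0.05 0 0 0 0 0 0")

```text
time_s: 2.6
ee_pos: [0.5107, -0.1354, 0.065]
tool_rot: [0.166, 0.986, -0.003, 0.003]
contact_force: [0.5, -1.0, 0.4]
gripper_width: 0.0499
```

```bash
python3 - <<'E'
from h import *
o,M=st(); print(M.as_matrix().round(3)); to([.5095,-.1413,.002],M,o)
t=snap("top","pics/top1.png"); s=snap("scene","pics/scene1.png")
a=cv2.resize(t[200:310,290:430],None,fx=3,fy=3,interpolation=cv2.INTER_CUBIC)
b=cv2.resize(s[210:330,230:360],None,fx=3,fy=3,interpolation=cv2.INTER_CUBIC)
o=np.zeros((400,820,3),np.uint8)[:, :800];o[:330,:400]=a[:,:400];o[:360,410:800]=b;cv2.imwrite("pics/c3.png",o)
E
```

```text
t 2.6 p [ 0.5107 -0.1354  0.065 ] F [ 0.48 -0.96  0.42] w 0.0499 j [-0.47  0.07  1.95 -0.01  1.11 -1.71]
[[-0.945  0.328  0.004]
 [ 0.328  0.945 -0.007]
 [-0.007 -0.006 -1.   ]]
tool delta (m) [-0.0004 -0.0056  0.063 ]
```

View pics/c3.png

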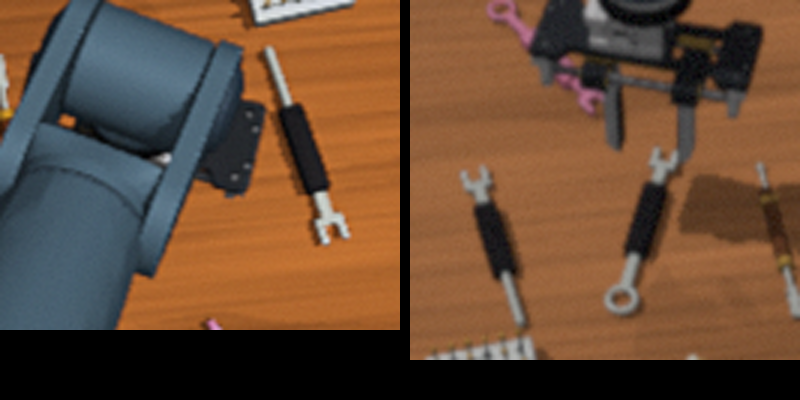

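The crop shows the spanner still lying at scene (309,283), ring at (301,310), with the fingers above it. I'll cross-check the position from the scene view.

```bash
python3 - <<'E'
from h import *
s=cv2.imread("pics/scene0.png"); h=cv2.cvtColor(s,cv2.COLOR_BGR2HSV)
m=(h[...,2]<60).astype(np.uint8); m[:262]=0;m[302:]=0;m[:,:295]=0;m[:,325:]=0
n,l,stt,ce=cv2.connectedComponentsWithStats(m)
for i in range(1,n):
    if stt[i,4]>40: print(stt[i],ce[i],onz("scene",*ce[i],.012))
print(onz("scene",300.7,310,.009), tri("scene",(300.7,310),"top",(347,225)))
st()
E
```

```text
[302 271  14  26 204] [308.65196078 283.12254902] [ 0.51419966 -0.14151949  0.012     ]
[ 0.59629143 -0.16947745  0.009     ] (array([ 0.59621931, -0.17100221,  0.00908376]), np.float64(0.0030566133382249503))
t 2.7 p [ 0.5109 -0.1358  0.0651] F [ 0.19 -0.11 -0.26] w 0.0502 j [-0.47  0.07  1.95 -0.01  1.11 -1.71]
```

play_rows(rows="0.05 0 -0.005 0.01 0 0 0;0.05 0 0 0.02 0 0 0;0.05 0 0 0.02 0 0 0;0.05 0 0 0.009 0 0 0;0.05 0 0 0.003 0 0 0;0.05 0 0 0 0 0 0")

```text
time_s: 3.3
ee_pos: [0.5115, -0.1445, 0.0023]
tool_rot: [0.167, 0.986, -0.004, 0.006]
contact_force: [0.1, -0.2, 0.3]
gripper_width: 0.0502
```

```bash
python3 - <<'E'
from h import *
o,M=st(); print(M.as_matrix().round(3)); to([.5095,-.1405,.002],M,o)
E
```

```text
t 3.3 p [ 0.5115 -0.1445  0.0023] F [ 0.07 -0.18  0.31] w 0.0502 j [-0.49  0.18  1.97 -0.01  0.98 -1.72]
[[-0.944  0.329  0.009]
 [ 0.329  0.944 -0.011]
 [-0.012 -0.007 -1.   ]]
tool delta (m) [0.0032 0.0032 0.0002]
```

play_rows(rows="0.05 0.003 0.003 -0.0005 0 0 0;0.05 0 0 0 0 0 0;0.015 0 0 0 0 0 0;0.015 0 0 0 0 0 0;0.015 0 0 0 0 0 0;0.015 0 0 0 0 0 0;0.015 0 0 0 0 0 0", force=55)

```text
time_s: 4.0
ee_pos: [0.5119, -0.1415, 0.006]
tool_rot: [0.167, 0.986, -0.005, 0.008]
contact_force: [-0.1, 1.0, 0.5]
gripper_width: 0.0159
```

```bash
python3 - <<'E'
from h import *
o,M=st()
s=snap("scene","pics/scene2.png")
cv2.imwrite("pics/c4.png",cv2.resize(s[220:330,250:360],None,fx=5,fy=5,interpolation=cv2.INTER_CUBIC))
E
```

```text
t 4.0 p [ 0.5119 -0.1415  0.006 ] F [-0.07  0.96  0.54] w 0.0159 j [-0.48  0.17  1.97 -0.01  0.98 -1.71]
```

View pics/c4.png

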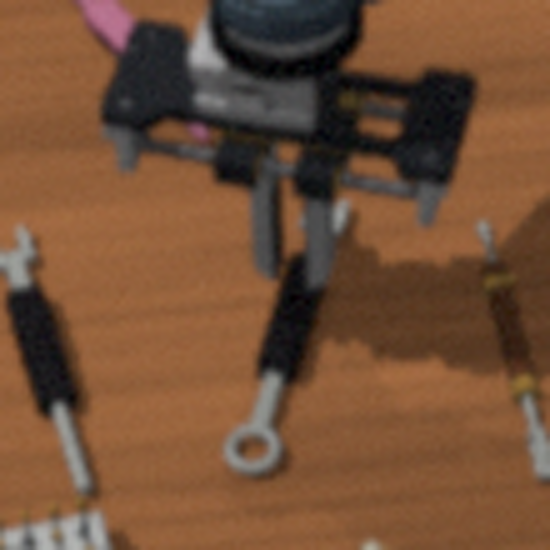

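```bash
python3 - <<'E'
from h import *
o,M=st(); 
f=lambda p:((np.array(p)-[250,220])*5).round(0)
for dy in(-.014,0,.014):
  for dz in(0,-.019,-.04): print(dy,dz,f(proj("scene",o["ee_pos"]+M.apply([0,dy,dz]))))
d=np.array([.9426,-.3338,0]);q=np.array([.5095,-.1405,0])
for x,z in((-.079,.009),(-.035,.018),(0,.018),(.045,.018),(.092,.009)): print(x,f(proj("scene",q+d*x+[0,0,z])))
E
```

```text
t 4.05 p [ 0.5118 -0.1415  0.0059] F [ 0.26 -0.5   0.05] w 0.0153 j [-0.48  0.17  1.97 -0.01  0.98 -1.71]
-0.014 0 [268. 314.]
-0.014 -0.019 [267. 292.]
-0.014 -0.04 [266. 268.]
0 0 [293. 319.]
0 -0.019 [293. 297.]
0 -0.04 [292. 273.]
0.014 0 [318. 324.]
0.014 -0.019 [318. 302.]
0.014 -0.04 [317. 277.]
-0.079 [330. 202.]
-0.035 [310. 252.]
0 [294. 302.]
0.045 [273. 368.]
0.092 [250. 450.]
```

play_rows(rows="0.01 0 0 0 0 0 0;0.01 0 0 0 0 0 0;0.01 0 0 0 0 0 0")

```text
time_s: 4.35
ee_pos: [0.5117, -0.1415, 0.0058]
tool_rot: [0.167, 0.986, -0.005, 0.008]
contact_force: [-0.2, 0.2, -0.9]
gripper_width: 0.0099
```

Closing to 10 mm without stopping on the handle means the fingers missed it. The picture shows the fingertips about 35 mm above where the reported TCP projects, so I'll check that against the earlier pictures.

```bash
python3 - <<'E'
from h import *
q0=R.from_quat([.1666,.986,-.0008,-.0003]); p0=np.array([.2133,.6134,.1645])
for dy in(-.053,.053): print("s0",[proj("scene",p0+q0.apply([0,dy,dz])).round(1).tolist() for dz in(0,-.035)])
q1=R.from_quat([.166,.986,-.003,.003]); p1=np.array([.5109,-.1358,.0651])
for dy in(-.031,.031): print("s1",[proj("scene",p1+q1.apply([0,dy,dz])).round(1).tolist() for dz in(0,-.035)])
s0=cv2.imread("pics/scene0.png");s1=cv2.imread("pics/scene1.png"); s2=snap("scene","pics/scene3.png"); t=cv2.imread("pics/top0.png")
o=np.zeros((400,800,3),np.uint8)
o[:360,:360]=cv2.resize(s0[75:165,530:620],None,fx=4,fy=4,interpolation=cv2.INTER_CUBIC)
o[:400,370:570]=cv2.resize(s1[210:310,285:335],None,fx=4,fy=4,interpolation=cv2.INTER_CUBIC)
o[:400,580:780]=cv2.resize(s2[230:330,285:335],None,fx=4,fy=4,interpolation=cv2.INTER_CUBIC)
cv2.imwrite("pics/c5.png",o); st()
E
```

```text
s0 [[534.9, 144.4], [538.5, 134.8]]
s0 [[572.5, 149.3], [576.7, 139.7]]
s1 [[298.6, 267.7], [298.1, 259.2]]
s1 [[321.5, 271.8], [321.4, 263.3]]
t 4.4 p [ 0.5117 -0.1415  0.0058] F [ 0.04  1.03 -0.72] w 0.0102 j [-0.48  0.17  1.97 -0.01  0.98 -1.71]
```

View pics/c5.png

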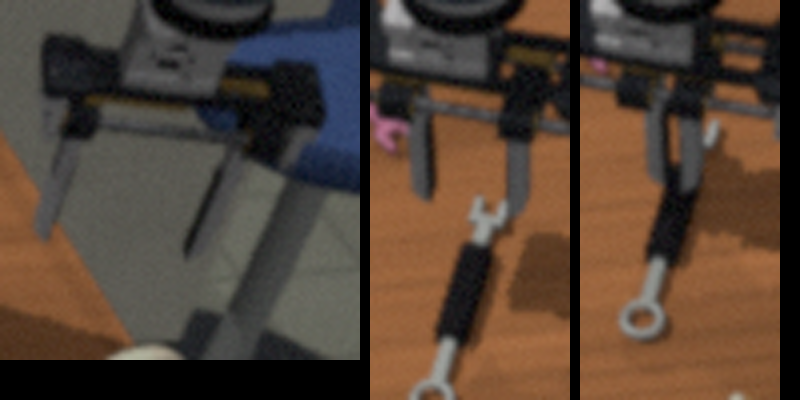

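In all three pictures the finger ends sit about 35 mm above the reported TCP, in the same direction each time. That agrees with the fingers closing over empty space above the handle. So the reported tool point lies about 35 mm beyond the real finger ends. I'll open and go down in steps, watching the force.

play_rows(rows="0.05 0 0 0 0 0 0;0.05 0 0 0 0 0 0;0.05 0 0 0 0 0 0;0.05 0 0 0 0 0 0;0.05 0 0 0.008 0 0 0;0.05 0 0 0.008 0 0 0;0.05 0 0 0.006 0 0 0;0.05 0 0 0 0 0 0")

```text
time_s: 5.2
ee_pos: [0.5116, -0.1416, -0.0186]
tool_rot: [0.167, 0.986, -0.005, 0.008]
contact_force: [-0.0, 0.4, -0.6]
gripper_width: 0.0502
```

```bash
python3 - <<'E'
from h import *
o,M=st(); print(M.as_matrix().round(3)); to([.5095,-.1405,-.030],M,o)
E
```

```text
t 5.2 p [ 0.5116 -0.1416 -0.0186] F [-0.02  0.35 -0.58] w 0.0502 j [-0.48  0.21  1.98 -0.01  0.94 -1.71]
[[-0.944  0.329  0.013]
 [ 0.329  0.944 -0.013]
 [-0.017 -0.008 -1.   ]]
tool delta (m) [0.0025 0.0004 0.0113]
```

play_rows(rows="0.05 0.002 0 0.004 0 0 0;0.05 0 0 0.004 0 0 0;0.05 0 0 0 0 0 0")

```text
time_s: 5.5
ee_pos: [0.5094, -0.1408, -0.0278]
tool_rot: [0.167, 0.986, -0.005, 0.007]
contact_force: [-0.2, 0.6, 0.3]
gripper_width: 0.05
```

play_rows(rows="0.05 0 0 0.002 0 0 0;0.05 0 0 0.002 0 0 0;0.05 0 0 0 0 0 0")

```text
time_s: 5.8
ee_pos: [0.5097, -0.141, -0.0319]
tool_rot: [0.167, 0.986, -0.005, 0.008]
contact_force: [-0.6, -0.0, -0.4]
gripper_width: 0.0503
```

play_rows(rows="0.05 0 0 0.001 0 0 0;0.05 0 0 0.001 0 0 0;0.05 0 0 0 0 0 0")

```text
time_s: 6.1
ee_pos: [0.5101, -0.1412, -0.0337]
tool_rot: [0.167, 0.986, -0.005, 0.008]
contact_force: [-0.7, 0.0, -0.1]
gripper_width: 0.0503
```

play_rows(rows="0.015 0 0 0 0 0 0;0.015 0 0 0 0 0 0;0.015 0 0 0 0 0 0;0.015 0 0 0 0 0 0;0.015 0 0 0 0 0 0;0.015 0 0 0 0 0 0", force=58)

```text
time_s: 6.7
ee_pos: [0.5102, -0.1413, -0.0335]
tool_rot: [0.167, 0.986, -0.005, 0.008]
contact_force: [0.5, -0.4, -0.3]
gripper_width: 0.0215
```

Gripped at 21.5 mm (the handle is 22). Now lift and turn towards the hook's heading.

play_rows(rows="0.015 0 0 -0.02 0 0 0;0.015 0 0 -0.04 0 0 0;0.015 0 0 -0.045 0 0 0;0.015 0 0 -0.045 0 0 0;0.015 0 0 -0.045 0 0 0;0.015 0 0 -0.045 0 0 -4;0.015 0 0 -0.02 0 0 -7;0.015 0 0 0 0 0 -8;0.015 0 0 0 0 0 -8;0.015 0 0 0 0 0 -8;0.015 0 0 0 0 0 -7;0.015 0 0 0 0 0 0")

```text
time_s: 7.9
ee_pos: [0.504, -0.1365, 0.2357]
tool_rot: [-0.212, 0.977, -0.006, 0.004]
contact_force: [-0.3, -0.7, -0.9]
gripper_width: 0.021
```

```bash
cat >> h.py <<'E'
H=np.array([.6398,.1409,.305]); a=np.radians(24); X=np.array([np.cos(a),np.sin(a),0]); Y=np.array([-np.sin(a),np.cos(a),0]); Z=np.array([0,0,1.])
RIM=np.array([-.103,0,-.0425]); EYE=RIM+[.012,0,0]
def hk(p): d=np.array(p)-H; return np.array([d@X,d@Y,d[2]])*1000
def tell(rim=None,th=None):
    """state, rim in hook frame (mm), tool-frame shift and turn that bring the rim to hook pos (mm) at spanner tilt th from vertical (deg)"""
    o,M=st(); r=o["ee_pos"]+M.apply(RIM); print("rim hook mm",hk(r).round(1),"pitch",np.degrees(np.arccos(-M.apply([1,0,0])[2])).round(1),"yaw",np.degrees(np.arctan2(*(-M.apply([1,0,0]))[1::-1])).round(1))
    if rim is not None:
        t=np.radians(th); xs=np.sin(t)*X+np.cos(t)*Z
        G=R.from_matrix(np.c_[-xs,Y,np.cross(-xs,Y)])
        p=H+np.array([X,Y,Z]).T@(np.array(rim)/1000)-G.apply(RIM)
        print("shift",M.inv().apply(p-o["ee_pos"]).round(4),"turn",np.degrees((M.inv()*G).as_rotvec()).round(2))
    return o,M
E
python3 - <<'E'
from h import *
tell([-45,0,-35],90)
E
```

```text
t 7.9 p [ 0.504  -0.1365  0.2357] F [-0.29 -0.68 -0.95] w 0.021 j [-0.48 -0.12  1.81 -0.    1.44 -2.48]
rim hook mm [-134.1 -196.7  -26.3] pitch 89.7 yaw 24.5
shift [-0.0904  0.1975  0.0059] turn [-0.79  0.26  0.46]
```

play_rows(rows="0.015 -0.008 0.035 0.002 0 0 0;0.015 -0.014 0.04 0.002 0 0 0;0.015 -0.014 0.04 0.003 0 0 0;0.015 -0.014 0.04 0.003 0 0 0;0.015 -0.014 0.025 0.003 0 0 0;0.015 -0.005 0.012 0.001 0 0 0;0.015 0 0.003 0 0 0 0;0.015 0 0 0 0 0 0")

```text
time_s: 8.7
ee_pos: [0.4853, 0.0763, 0.2166]
tool_rot: [-0.2, 0.98, -0.006, 0.002]
contact_force: [0.4, -0.1, -0.5]
gripper_width: 0.0211
```

```bash
python3 - <<'E'
from h import *
o,M=tell([-45,0,-50],90)
s=snap("scene","pics/scene4.png"); t=snap("top","pics/top4.png")
r=o["ee_pos"]+M.apply(EYE)
for n in("scene","top"):
    print(n,"pred eye",proj(n,r).round(1),"rim",proj(n,o["ee_pos"]+M.apply(RIM)).round(1),"nose",proj(n,H-.018*X-.066*Z).round(1))
o=np.zeros((540,800,3),np.uint8)
o[:540,:420]=cv2.resize(s[200:290,400:470],None,fx=6,fy=6,interpolation=cv2.INTER_CUBIC)
o[:480,430:790]=cv2.resize(t[150:230,190:250],None,fx=6,fy=6,interpolation=cv2.INTER_CUBIC)
cv2.imwrite("pics/c6.png",o)
E
```

```text
t 8.7 p [0.4853 0.0763 0.2166] F [ 0.4  -0.08 -0.49] w 0.0211 j [-0.07 -0.18  1.9  -0.01  1.41 -2.04]
rim hook mm [-64.6   2.6 -45.7] pitch 89.9 yaw 23.0
shift [-0.0195 -0.0034  0.0042] turn [-0.7   0.12 -0.97]
scene pred eye [416.8 227.3] rim [419.9 230.6] nose [430.3 250.1]
top pred eye [220.6 223.3] rim [218.1 218.6] nose [211.4 202.5]
```

View pics/c6.png

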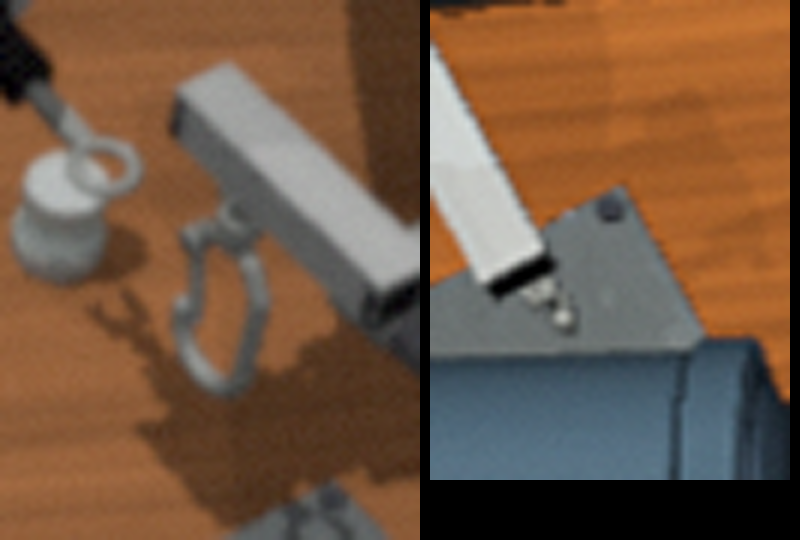

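The ring centre is seen at scene (417.2,227.5) against a predicted (416.8,227.3). The nose is at (430.3,250.3) against (430.3,250.1). The model fits, so I'll approach just above nose height.

play_rows(rows="0.015 -0.01 -0.001 0.006 -0.4 0 -0.5;0.015 -0.01 -0.001 0.005 -0.3 0 -0.5;0.015 -0.004 -0.001 0.002 0 0 0;0.015 0 0 0 0 0 0")

```text
time_s: 9.2
ee_pos: [0.5107, 0.0792, 0.2038]
tool_rot: [-0.205, 0.979, -0.0, 0.001]
contact_force: [0.3, 0.2, -1.0]
gripper_width: 0.0214
```

```bash
python3 - <<'E'
from h import *
tell([-22,0,-59],90)
E
```

```text
t 9.2 p [0.5107 0.0792 0.2038] F [ 0.29  0.24 -0.97] w 0.0214 j [-0.07 -0.11  1.86  0.    1.39 -2.05]
rim hook mm [-40.2  -4.5 -58.5] pitch 89.8 yaw 23.6
shift [-0.0181  0.004   0.0003] turn [-0.04  0.16 -0.37]
```

play_rows(rows="0.015 -0.004 0.003 0 0 0 0;0.015 -0.004 0.002 0 0 0 0;0.015 -0.004 0 0 0 0 0;0.015 -0.002 0 0 0 0 0;0.015 0 0 0 0 0 0")

```text
time_s: 9.7
ee_pos: [0.5225, 0.09, 0.2044]
tool_rot: [-0.204, 0.979, -0.0, 0.002]
contact_force: [0.2, -0.2, -0.7]
gripper_width: 0.0212
```

```bash
python3 - <<'E'
from h import *
tell([-10,0,-59],90)
E
```

```text
t 9.7 p [0.5225 0.09   0.2044] F [ 0.17 -0.18 -0.71] w 0.0212 j [-0.04 -0.07  1.83  0.    1.39 -2.03]
rim hook mm [-25.    0.5 -57.8] pitch 89.8 yaw 23.6
shift [-0.0149 -0.0011  0.001 ] turn [-0.06  0.19 -0.42]
```

play_rows(rows="0.015 -0.003 0 0.0005 0 0 0;0.015 -0.003 0 0.0005 0 0 0;0.015 -0.003 0 0 0 0 0;0.015 -0.003 0 0 0 0 0;0.015 0 0 0 0 0 0")

```text
time_s: 10.2
ee_pos: [0.534, 0.0951, 0.2034]
tool_rot: [-0.204, 0.979, -0.0, 0.001]
contact_force: [-0.6, -0.2, -0.8]
gripper_width: 0.0209
```

```bash
cat >> h.py <<'E'
def fx(o,base=(0,0,-.8)):
    d=o["contact_force"]-base; print("F hook axes x,y,z",(d@X).round(2),(d@Y).round(2),d[2].round(2))
E
python3 - <<'E'
from h import *
o,M=tell([-10,0,-59],90); fx(o)
E
```

```text
t 10.2 p [0.534  0.0951 0.2034] F [-0.57 -0.19 -0.83] w 0.0209 j [-0.03 -0.04  1.8  -0.    1.38 -2.02]
rim hook mm [-12.4   0.5 -58.9] pitch 89.9 yaw 23.6
shift [-0.0023 -0.0011 -0.0001] turn [-0.07  0.13 -0.41]
F hook axes x,y,z -0.6 0.06 -0.03
```

play_rows(rows="0.015 -0.003 0 0 0 0 0;0.015 -0.003 0 0 0 0 0;0.015 -0.003 0 0 0 0 0;0.015 0 0 0 0 0 0")

```text
time_s: 10.6
ee_pos: [0.5428, 0.099, 0.2032]
tool_rot: [-0.204, 0.979, -0.0, 0.001]
contact_force: [-0.3, -0.2, -0.5]
gripper_width: 0.0213
```

play_rows(rows="0.015 -0.003 0 0 0 0 0;0.015 -0.003 0 0 0 0 0;0.015 0 0 0 0 0 0")

```text
time_s: 10.9
ee_pos: [0.5484, 0.1014, 0.203]
tool_rot: [-0.204, 0.979, -0.0, 0.0]
contact_force: [-0.5, -1.1, -0.7]
gripper_width: 0.0212
```

```bash
python3 - <<'E'
from h import *
o,M=tell([-10,0,-59],90); fx(o)
E
```

```text
t 10.9 p [0.5484 0.1014 0.203 ] F [-0.5  -1.07 -0.67] w 0.0212 j [-0.02 -0.    1.76 -0.    1.38 -2.  ]
rim hook mm [  3.5   0.4 -59.4] pitch 90.0 yaw 23.6
shift [ 0.0135 -0.0012 -0.0005] turn [-0.05  0.04 -0.41]
F hook axes x,y,z -0.89 -0.78 0.13
```

play_rows(rows="0.015 -0.002 0 0 0 0 0;0.015 -0.002 0 0 0 0 0;0.015 0 0 0 0 0 0")

```text
time_s: 11.2
ee_pos: [0.5513, 0.1026, 0.2027]
tool_rot: [-0.204, 0.979, -0.001, -0.001]
contact_force: [-3.6, -2.2, -0.5]
gripper_width: 0.0214
```

play_rows(rows="0.015 -0.002 0 0 0 0 0;0.015 -0.002 0 0 0 0 0;0.015 0 0 0 0 0 0")

```text
time_s: 11.5
ee_pos: [0.5543, 0.1037, 0.2023]
tool_rot: [-0.204, 0.979, -0.001, -0.003]
contact_force: [-3.3, -2.4, -0.7]
gripper_width: 0.0214
```

```bash
python3 - <<'E'
from h import *
o,M=tell([-10,0,-59],90); fx(o)
s=snap("scene","pics/scene5.png"); e=o["ee_pos"]+M.apply(EYE); print(proj("scene",e))
cv2.imwrite("pics/c7.png",cv2.resize(s[200:290,400:490],None,fx=6,fy=6,interpolation=cv2.INTER_CUBIC))
E
```

```text
t 11.5 p [0.5543 0.1037 0.2023] F [-3.33 -2.42 -0.73] w 0.0214 j [-0.01  0.02  1.74 -0.    1.39 -2.  ]
rim hook mm [ 10.    0.  -60.8] pitch 90.3 yaw 23.6
shift [ 0.0198 -0.0009 -0.0011] turn [-0.06 -0.32 -0.44]
F hook axes x,y,z -4.02 -0.86 0.07
[435.08409661 253.20278287]
```

View pics/c7.png

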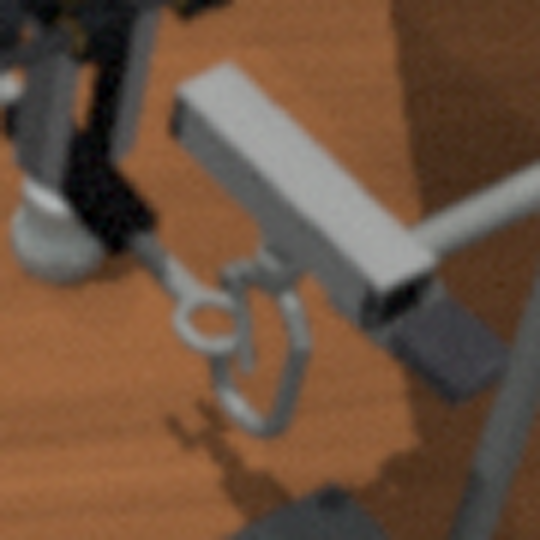

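```bash
python3 - <<'E'
from h import *
b0=onz("scene",437.5,265.3,.208);b1=onz("scene",400+265/6,200+433/6,.208)
h0=onz("scene",415+103/6,200+232/6,.273);h1=onz("scene",400+230/6,200+273/6,.273)
n0=onz("scene",430.3,250.3,.239)
for p,q in((b0,b1),(h0,h1)): print(((q-p)@X*1000).round(1),((q-p)@Y*1000).round(1))
E
```

```text
23.4 0.5
22.9 -0.8
```

play_rows(rows="0.015 -0.001 0 0 0 0 0;0.015 -0.001 0 0 0 0 0;0.015 0 0 0 0 0 0")

```text
time_s: 11.85
ee_pos: [0.5558, 0.1042, 0.2019]
tool_rot: [-0.204, 0.979, -0.001, -0.003]
contact_force: [-3.8, -2.2, -0.8]
gripper_width: 0.0209
```

```bash
python3 - <<'E'
from h import *
o,M=tell([-10,0,-59],90); fx(o)
E
```

```text
t 11.85 p [0.5558 0.1042 0.2019] F [-3.78 -2.16 -0.82] w 0.0209 j [-0.01  0.02  1.74 -0.    1.39 -1.99]
rim hook mm [ 11.6  -0.2 -61.3] pitch 90.4 yaw 23.5
shift [ 0.0213 -0.0008 -0.0015] turn [-0.06 -0.4  -0.46]
F hook axes x,y,z -4.33 -0.44 -0.02
```

play_rows(rows="0.015 -0.0015 0 -0.0003 0 0 0;0.015 -0.001 0 -0.0003 0 0 0;0.015 0 0 0 0 0 0")

```text
time_s: 12.15
ee_pos: [0.5578, 0.105, 0.2021]
tool_rot: [-0.204, 0.979, -0.001, -0.004]
contact_force: [-3.1, -2.3, -1.0]
gripper_width: 0.0212
```

```bash
sed -i 's/^H=.*305\]); a=np.radians(24);/a=np.radians(24);/; s/^RIM=/H=np.array([.6398,.1409,.305])+.023*X\nRIM=/' h.py; python3 - <<'E'
from h import *
o,M=tell([-9.5,0,-80],90); fx(o)
E
```

```text
t 12.15 p [0.5578 0.105  0.2021] F [-3.07 -2.29 -1.02] w 0.0212 j [-0.01  0.03  1.73 -0.    1.39 -1.99]
rim hook mm [ -9.1  -0.3 -61.3] pitch 90.5 yaw 23.5
shift [-0.0002 -0.0005  0.0196] turn [-0.06 -0.48 -0.47]
F hook axes x,y,z -3.73 -0.84 -0.22
```

play_rows(rows="0.015 -0.0015 0 0 0 0 0;0.015 0 0 0 0 0 0")

```text
time_s: 12.35
ee_pos: [0.5587, 0.1053, 0.2016]
tool_rot: [-0.204, 0.979, -0.002, -0.005]
contact_force: [-2.9, -3.5, -2.1]
gripper_width: 0.0217
```

play_rows(rows="0.015 -0.001 0 0 0 0 0;0.015 0 0 0 0 0 0")

```text
time_s: 12.55
ee_pos: [0.5593, 0.1054, 0.2012]
tool_rot: [-0.204, 0.979, -0.002, -0.006]
contact_force: [-3.1, -2.6, -2.1]
gripper_width: 0.0213
```

play_rows(rows="0.015 -0.0005 0 0.002 0 0 0;0.015 -0.0005 0 0.002 0 0 0;0.015 0 0 0 0 0 0")

```text
time_s: 12.85
ee_pos: [0.5605, 0.106, 0.1972]
tool_rot: [-0.204, 0.979, -0.002, -0.005]
contact_force: [-2.7, -2.0, -2.2]
gripper_width: 0.0216
```

```bash
python3 - <<'E'
from h import *
o,M=tell([-8.5,0,-80],90); fx(o)
E
```

```text
t 12.85 p [0.5605 0.106  0.1972] F [-2.67 -1.98 -2.22] w 0.0216 j [-0.01  0.04  1.72 -0.01  1.38 -1.99]
rim hook mm [ -6.2  -0.5 -66.5] pitch 90.6 yaw 23.5
shift [ 0.0017 -0.0003  0.0147] turn [-0.06 -0.62 -0.5 ]
F hook axes x,y,z -3.25 -0.72 -1.42
```

play_rows(rows="0.015 0 0 0.002 0 0 0;0.015 0 0 0.002 0 0 0;0.015 0 0 0 0 0 0")

```text
time_s: 13.15
ee_pos: [0.5616, 0.107, 0.1929]
tool_rot: [-0.204, 0.979, -0.001, -0.003]
contact_force: [-0.7, 0.0, -1.0]
gripper_width: 0.0213
```

play_rows(rows="0.015 0 0 0.002 0 0 0;0.015 0 0 0.002 0 0 0;0.015 0 0 0 0 0 0")

```text
time_s: 13.45
ee_pos: [0.5639, 0.1081, 0.1902]
tool_rot: [-0.204, 0.979, -0.0, -0.0]
contact_force: [-0.5, -0.5, -1.3]
gripper_width: 0.0213
```

```bash
python3 - <<'E'
from h import *
o,M=tell([-8.5,0,-80],90); fx(o)
E
```

```text
t 13.45 p [0.5639 0.1081 0.1902] F [-0.49 -0.47 -1.26] w 0.0213 j [-0.01  0.05  1.73 -0.    1.36 -1.99]
rim hook mm [ -2.7   0.1 -72.4] pitch 90.0 yaw 23.6
shift [ 0.0057 -0.0009  0.0077] turn [-0.05 -0.04 -0.44]
F hook axes x,y,z -0.64 -0.23 -0.46
```

play_rows(rows="0.015 0 0 0.003 0 0 0;0.015 0 0 0.003 0 0 0;0.015 0 0 0 0 0 0")

```text
time_s: 13.75
ee_pos: [0.5642, 0.1082, 0.1842]
tool_rot: [-0.204, 0.979, -0.0, 0.0]
contact_force: [-0.4, 0.6, 0.0]
gripper_width: 0.0211
```

```bash
python3 - <<'E'
from h import *
o,M=tell([-1,0,-80],90); fx(o)
s=snap("scene","pics/scene6.png")
cv2.imwrite("pics/c8.png",cv2.resize(s[200:290,400:490],None,fx=6,fy=6,interpolation=cv2.INTER_CUBIC))
E
```

```text
t 13.75 p [0.5642 0.1082 0.1842] F [-0.39  0.63  0.04] w 0.0211 j [-0.01  0.05  1.74 -0.    1.35 -1.99]
rim hook mm [ -2.4   0.1 -78.2] pitch 90.0 yaw 23.6
shift [-0.0014 -0.0009  0.0017] turn [-0.06  0.03 -0.43]
F hook axes x,y,z -0.1 0.74 0.84
```

View pics/c8.png

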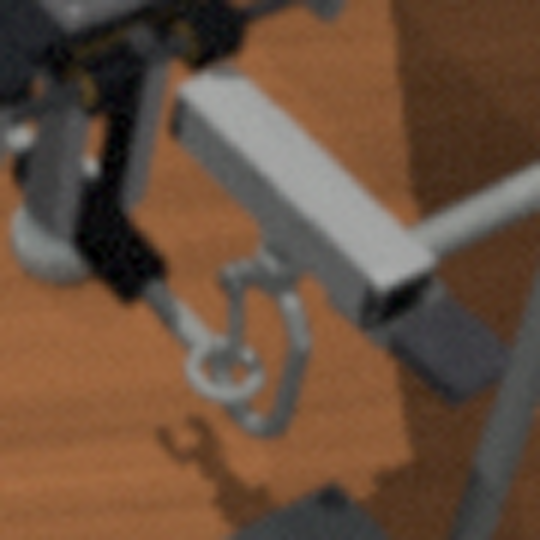

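The picture shows the nose standing inside the ring's hole at crop (228,358), with the gate shut above it and the rim inside the hook. I'll lower to near the bend, then start pitching upright about the rim.

play_rows(rows="0.015 -0.0005 0 0.003 0 0 0;0.015 -0.0005 0 0.002 0 0 0;0.015 0 0 0 0 0 0;0.015 -0.0024 0 0.0053 0 -3 0;0.015 -0.0024 0 0.0053 0 -3 0;0.015 -0.0024 0 0.0053 0 -3 0;0.015 0 0 0 0 0 0")

```text
time_s: 14.5
ee_pos: [0.5728, 0.112, 0.1626]
tool_rot: [-0.204, 0.976, 0.016, 0.079]
contact_force: [0.7, -0.2, -0.0]
gripper_width: 0.0212
```

```bash
python3 - <<'E'
from h import *
o,M=tell([-1,0,-83],66); fx(o)
E
```

```text
t 14.5 p [0.5728 0.112  0.1626] F [ 0.71 -0.2  -0.03] w 0.0212 j [-0.04 -0.02  1.86  0.08  1.16 -2.05]
rim hook mm [ -1.1   0.2 -83.9] pitch 80.7 yaw 23.6
shift [-0.0144 -0.0007  0.0239] turn [ -0.16 -14.72  -0.38]
F hook axes x,y,z 0.57 -0.47 0.77
```

play_rows(rows="0.015 -0.0024 0 0.0053 0 -3 0;0.015 -0.0024 0 0.0053 0 -3 0;0.015 -0.0024 0 0.0053 0 -3 0;0.015 -0.0024 0 0.0053 0 -3 0;0.015 -0.0024 0 0.0053 0 -3 0;0.015 0 0 0 0 0 0")

```text
time_s: 15.1
ee_pos: [0.591, 0.1198, 0.1415]
tool_rot: [-0.201, 0.956, 0.043, 0.208]
contact_force: [0.3, 0.7, -0.5]
gripper_width: 0.0214
```

```bash
python3 - <<'E'
from h import *
o,M=tell([-1,0,-82],50); fx(o)
E
```

```text
t 15.1 p [0.591  0.1198 0.1415] F [ 0.29  0.65 -0.47] w 0.0214 j [-0.1  -0.12  2.04  0.27  0.86 -2.22]
rim hook mm [ -0.    0.2 -82.2] pitch 65.5 yaw 23.7
shift [-0.0143 -0.0004  0.0254] turn [ -0.21 -15.52  -0.21]
F hook axes x,y,z 0.53 0.48 0.33
```

play_rows(rows="0.015 -0.0024 0 0.0053 0 -3 0;0.015 -0.0024 0 0.0053 0 -3 0;0.015 -0.0024 0 0.0053 0 -3 0;0.015 0 0 0 0 0 0")

```text
time_s: 15.5
ee_pos: [0.6043, 0.126, 0.1316]
tool_rot: [-0.199, 0.937, 0.059, 0.281]
contact_force: [-0.1, 0.8, -1.8]
gripper_width: 0.0215
```

```bash
python3 - <<'E'
from h import *
o,M=tell([0,0,-82],50); fx(o)
E
```

```text
t 15.5 p [0.6043 0.126  0.1316] F [-0.15  0.85 -1.76] w 0.0215 j [-0.13 -0.15  2.13  0.46  0.7  -2.41]
rim hook mm [  1.1   0.8 -81.2] pitch 56.6 yaw 24.0
shift [-0.0043 -0.0008  0.0117] turn [-0.05 -6.65 -0.03]
F hook axes x,y,z 0.21 0.83 -0.96
```

```bash
cat >> h.py <<'E'
def piv(M,axis_world,deg):
    v=M.inv().apply(axis_world)*deg; Q=R.from_rotvec(np.radians(v)); print("row",(RIM-Q.apply(RIM)).round(4),v.round(2))
E
python3 - <<'E'
from h import *
o,M=st(); piv(M,[0,0,1],-3)
E
```

```text
t 15.5 p [0.6043 0.126  0.1316] F [-0.15  0.85 -1.76] w 0.0215 j [-0.13 -0.15  2.13  0.46  0.7  -2.41]
row [-0.0001  0.0033  0.    ] [1.65 0.   2.51]
```

play_rows(rows="0.015 0 0.0033 0 1.65 0 2.5;0.015 0 0.0033 0 1.65 0 2.5;0.015 0 0.0033 0 1.65 0 2.5;0.015 0 0.0033 0 1.65 0 2.5;0.015 0 0.0033 0 1.65 0 2.5;0.015 0 0 0 0 0 0")

```text
time_s: 16.1
ee_pos: [0.5998, 0.1411, 0.1338]
tool_rot: [-0.071, 0.957, 0.019, 0.279]
contact_force: [-2.0, -1.0, -2.9]
gripper_width: 0.0216
```

```bash
python3 - <<'E'
from h import *
o,M=tell(); fx(o); 
E
```

```text
t 16.1 p [0.5998 0.1411 0.1338] F [-1.97 -0.97 -2.92] w 0.0216 j [ 0.01 -0.16  2.13  0.12  0.61 -1.79]
rim hook mm [  2.3  -0.5 -80.1] pitch 57.5 yaw 8.5
F hook axes x,y,z -2.19 -0.08 -2.12
```

play_rows(rows="0.015 0.002 0 0.001 0 0 0;0.015 0.0015 0 0.0005 0 0 0;0.015 0 0 0 0 0 0;0.015 -0.0024 0 0.0053 0 -3 0;0.015 -0.0024 0 0.0053 0 -3 0;0.015 -0.0024 0 0.0053 0 -3 0;0.015 0 0 0 0 0 0")

```text
time_s: 16.8
ee_pos: [0.6147, 0.1411, 0.1234]
tool_rot: [-0.069, 0.932, 0.024, 0.355]
contact_force: [-0.6, -0.3, -0.9]
gripper_width: 0.0216
```

```bash
python3 - <<'E'
from h import *
o,M=tell(); fx(o); 
E
```

```text
t 16.8 p [0.6147 0.1411 0.1234] F [-0.58 -0.28 -0.87] w 0.0216 j [-0.   -0.16  2.22  0.27  0.37 -1.94]
rim hook mm [  1.1  -2.1 -81.3] pitch 48.3 yaw 8.7
F hook axes x,y,z -0.64 -0.02 -0.07
```

The wrist nears its range at about 48° tilt. The ring is already caught, so I'll loosen the grip and swing the handle further upright by pure translation, letting it pivot in the pads. After that I'll grip firmly for a straight-down tug.

play_rows(rows="0.015 0.0015 0 0.0015 0 0 0;0.015 0 0 0 0 0 0;0.015 0 0 0 0 0 0;0.015 -0.0003 0 0.0073 0 0 0;0.015 -0.0008 0 0.0072 0 0 0;0.015 0 0 0 0 0 0", force=5)

```text
time_s: 17.4
ee_pos: [0.6291, 0.1421, 0.1149]
tool_rot: [-0.069, 0.931, 0.023, 0.357]
contact_force: [-0.1, 0.5, -0.9]
gripper_width: 0.0218
```

```bash
python3 - <<'E'
from h import *
o,M=tell(); fx(o); 
E
```

```text
t 17.4 p [0.6291 0.1421 0.1149] F [-0.11  0.46 -0.89] w 0.0218 j [-0.   -0.11  2.19  0.28  0.34 -1.95]
rim hook mm [ 14.3  -6.9 -89.6] pitch 48.0 yaw 8.7
F hook axes x,y,z 0.09 0.46 -0.09
```

play_rows(rows="0.015 -0.0013 0 0.0072 0 0 0;0.015 -0.0018 0 0.007 0 0 0;0.015 -0.0022 0 0.0069 0 0 0;0.015 0 0 0 0 0 0")

```text
time_s: 17.8
ee_pos: [0.649, 0.145, 0.1014]
tool_rot: [-0.069, 0.931, 0.023, 0.357]
contact_force: [0.3, -0.0, -0.4]
gripper_width: 0.0215
```

```bash
python3 - <<'E'
from h import *
o,M=tell(); fx(o); 
s=snap("scene","pics/scene7.png")
cv2.imwrite("pics/c9.png",cv2.resize(s[200:310,385:495],None,fx=5,fy=5,interpolation=cv2.INTER_CUBIC))
E
```

```text
t 17.8 p [0.649  0.145  0.1014] F [ 0.29 -0.02 -0.35] w 0.0215 j [ 0.01 -0.03  2.15  0.3   0.31 -1.97]
rim hook mm [  33.6  -12.3 -103.1] pitch 48.0 yaw 8.7
F hook axes x,y,z 0.26 -0.14 0.45
```

View pics/c9.png

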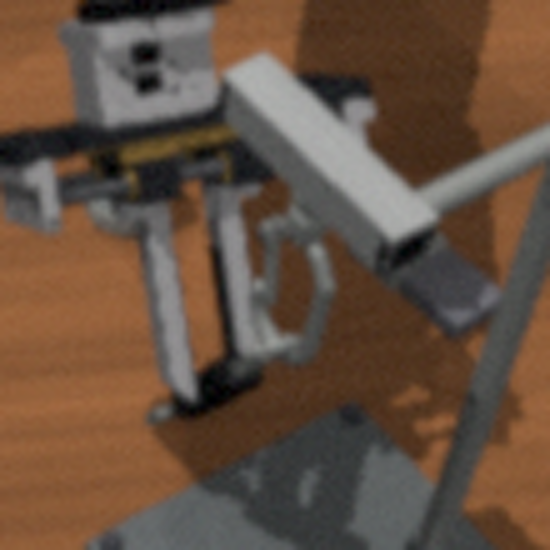

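```bash
python3 - <<'E'
from h import *
o,M=st(); g=o["ee_pos"]+M.apply([.001,0,-.0425]); r=H-.086*Z
d=r-g; L=np.linalg.norm(d); d/=L; print("grip",g.round(3),"len",L.round(3),"tilt",np.degrees(np.arccos(d[2])).round(1))
for nm,p in(("rim",r),("grip",g),("jaw",r-.183*d)): print(nm,((proj("scene",p)-[385,200])*5).round(0))
print("down 1mm",M.inv().apply([0,0,-.001]).round(5))
E
```

```text
t 17.85 p [0.6488 0.145  0.1016] F [ 0.58  0.41 -0.78] w 0.0222 j [ 0.01 -0.03  2.15  0.3   0.31 -1.97]
grip [0.62  0.141 0.133] len 0.096 tilt 25.9
rim [277. 339.]
grip [209. 386.]
jaw [155. 424.]
down 1mm [6.7e-04 1.0e-05 7.4e-04]
```

play_rows(rows="0.015 0 0 0 0 0 0;0.015 0 0 0 0 0 0;0.015 0 0 0 0 0 0", force=58)

```text
time_s: 18.15
ee_pos: [0.6488, 0.145, 0.1017]
tool_rot: [-0.069, 0.931, 0.023, 0.357]
contact_force: [0.2, 0.3, -0.3]
gripper_width: 0.0212
```

The predicted rim, grip and jaw pixels match the picture, so the tilt is about 26–30° and the ring sits in the bend. Now the tug, straight down in small steps.

play_rows(rows="0.015 0.0007 0 0.0007 0 0 0;0.015 0.0007 0 0.0007 0 0 0;0.015 0 0 0 0 0 0")

```text
time_s: 18.45
ee_pos: [0.6491, 0.145, 0.1008]
tool_rot: [-0.069, 0.931, 0.023, 0.358]
contact_force: [-0.7, -0.2, -0.1]
gripper_width: 0.0213
```

play_rows(rows="0.015 0.0007 0 0.0007 0 0 0;0.015 0.0007 0 0.0007 0 0 0;0.015 0 0 0 0 0 0")

```text
time_s: 18.75
ee_pos: [0.6501, 0.145, 0.1002]
tool_rot: [-0.069, 0.93, 0.023, 0.36]
contact_force: [-1.4, 0.7, 0.9]
gripper_width: 0.0213
```

play_rows(rows="0.015 0.001 0 0.0007 0 0 0;0.015 0.001 0 0.0007 0 0 0;0.015 0 0 0 0 0 0")

```text
time_s: 19.05
ee_pos: [0.651, 0.145, 0.0997]
tool_rot: [-0.07, 0.929, 0.023, 0.362]
contact_force: [-2.5, 0.3, 1.3]
gripper_width: 0.0215
```

play_rows(rows="0.015 0.001 0 0.0007 0 0 0;0.015 0.001 0 0.0007 0 0 0;0.015 0 0 0 0 0 0")

```text
time_s: 19.35
ee_pos: [0.652, 0.1449, 0.0993]
tool_rot: [-0.07, 0.929, 0.022, 0.364]
contact_force: [-2.7, 1.0, 3.5]
gripper_width: 0.0215
```

play_rows(rows="0.015 0.0015 0 0.0006 0 0 0;0.015 0.0015 0 0.0006 0 0 0;0.015 0 0 0 0 0 0")

```text
time_s: 19.65
ee_pos: [0.6524, 0.1449, 0.0986]
tool_rot: [-0.07, 0.928, 0.022, 0.366]
contact_force: [-3.6, 1.7, 3.7]
gripper_width: 0.0213
```

play_rows(rows="0.015 0.0015 0 0.0006 0 0 0;0.015 0.001 0 0.0005 0 0 0;0.015 0 0 0 0 0 0")

```text
time_s: 19.95
ee_pos: [0.6528, 0.1448, 0.0981]
tool_rot: [-0.07, 0.927, 0.022, 0.368]
contact_force: [-2.7, 1.6, 3.7]
gripper_width: 0.0215
```

play_rows(rows="0.015 0.0015 0 0.0015 0 0 0;0.015 0.0015 0 0.0015 0 0 0")

```text
time_s: 20.15
ee_pos: [0.655, 0.1447, 0.0969]
tool_rot: [-0.07, 0.926, 0.021, 0.372]
contact_force: [-2.0, 2.7, 7.5]
gripper_width: 0.0216
```

play_rows(rows="0.015 0.002 0 0.002 0 0 0;0.015 0.002 0 0.002 0 0 0")

```text
time_s: 20.35
ee_pos: [0.6582, 0.1445, 0.0954]
tool_rot: [-0.07, 0.924, 0.021, 0.376]
contact_force: [-1.6, 2.0, 8.6]
gripper_width: 0.0216
```

play_rows(rows="0.015 0.002 0 0.0018 0 0 0;0.015 0.002 0 0.0018 0 0 0")

```text
time_s: 20.55
ee_pos: [0.661, 0.1445, 0.0941]
tool_rot: [-0.07, 0.922, 0.02, 0.38]
contact_force: [-1.9, 2.2, 8.7]
gripper_width: 0.0216
```

play_rows(rows="0.015 -0.002 0 -0.002 0 0 0;0.015 -0.001 0 -0.001 0 0 0;0.015 0 0 0 0 0 0;0.015 0 0 0 0 0 0")

```text
time_s: 20.95
ee_pos: [0.6587, 0.1448, 0.0953]
tool_rot: [-0.07, 0.923, 0.02, 0.377]
contact_force: [0.4, 1.1, 2.9]
gripper_width: 0.0214
```

```bash
python3 - <<'E'
from h import *
o,M=st(); fx(o); g=o["ee_pos"]+M.apply([.001,0,-.0425]); r=H-.086*Z
d=r-g; L=np.linalg.norm(d); d/=L; print("grip",g.round(3),"len",L.round(3),"tilt",np.degrees(np.arccos(d[2])).round(1),"pitch tool",np.degrees(np.arccos(-M.apply([1,0,0])[2])).round(1))
E
```

```text
t 20.95 p [0.6587 0.1448 0.0953] F [0.38 1.09 2.9 ] w 0.0214 j [ 0.01 -0.    2.16  0.38  0.23 -2.05]
F hook axes x,y,z 0.79 0.84 3.7
grip [0.629 0.141 0.125] len 0.1 tilt 19.7 pitch tool 45.7
```

The tug read about 9.5 N and has been relaxed. Now unload, open, and back straight out along the fingers.

play_rows(rows="0.015 -0.001 0 -0.001 0 0 0;0.015 0 0 0 0 0 0", force=10)

```text
time_s: 21.15
ee_pos: [0.6573, 0.1446, 0.0947]
tool_rot: [-0.07, 0.924, 0.021, 0.375]
contact_force: [0.5, 0.5, -0.2]
gripper_width: 0.022
```

play_rows(rows="0.03 0 0 0 0 0 0;0.04 0 0 0 0 0 0;0.055 0 0 0 0 0 0;0.06 0 0 0 0 0 0;0.06 0 0 -0.01 0 0 0;0.06 0 0 -0.03 0 0 0;0.06 0 0 -0.04 0 0 0;0.06 0 0 -0.04 0 0 0;0.06 0 0 -0.03 0 0 0;0.06 0 0 0 0 0 0")

```text
time_s: 22.15
ee_pos: [0.5502, 0.1298, 0.2046]
tool_rot: [-0.069, 0.925, 0.02, 0.373]
contact_force: [0.2, -0.4, 1.1]
gripper_width: 0.0602
```

```bash
python3 - <<'E'
from h import *
st()
E
```

```text
t 22.15 p [0.5502 0.1298 0.2046] F [ 0.24 -0.44  1.08] w 0.0602 j [-0.03 -0.52  2.34  0.21  0.58 -1.88]
```

play_rows(rows="0.06 0.02 0 -0.03 0 0 0;0.06 0.02 0 -0.03 0 0 0;0.06 0.02 0 -0.02 0 0 0;0.06 0 0 0 0 0 0;0.06 0 0 0 0 0 0;0.06 0 0 0 0 0 0;0.06 0 0 0 0 0 0;0.06 0 0 0 0 0 0;0.06 0 0 0 0 0 0;0.06 0 0 0 0 0 0;0.06 0 0 0 0 0 0;0.06 0 0 0 0 0 0")

```text
time_s: 23.35
ee_pos: [0.4519, 0.1161, 0.2105]
tool_rot: [-0.069, 0.929, 0.022, 0.363]
contact_force: [0.5, 0.6, 0.5]
gripper_width: 0.06
```

play_rows(rows="0.06 0 0 0 0 0 0;0.06 0 0 0 0 0 0;0.06 0 0 0 0 0 0;0.06 0 0 0 0 0 0;0.06 0 0 0 0 0 0;0.06 0 0 0 0 0 0;0.06 0 0 0 0 0 0;0.06 0 0 0 0 0 0;0.06 0 0 0 0 0 0;0.06 0 0 0 0 0 0;0.06 0 0 0 0 0 0;0.06 0 0 0 0 0 0")

```text
time_s: 24.55
ee_pos: [0.452, 0.116, 0.211]
tool_rot: [-0.069, 0.929, 0.022, 0.364]
contact_force: [0.2, -0.4, 0.1]
gripper_width: 0.0599
```

```bash
cat > w.py <<'E'
from h import *
st()
a=snap("scene","pics/f1.png").astype(int); 
for k in range(6): b=manip.snapshot("scene")[...,::-1].astype(int)
d=np.abs(b-a).max(2)[200:330,380:500]; print("moved pixels",(d>40).sum())
cv2.imwrite("pics/f2.png",b.astype(np.uint8)); cv2.imwrite("pics/c10.png",cv2.resize(b[190:330,380:500].astype(np.uint8),None,fx=4,fy=4,interpolation=cv2.INTER_CUBIC))
E
python3 w.py
```

```text
t 24.55 p [0.452 0.116 0.211] F [ 0.18 -0.41  0.13] w 0.0599 j [-0.11 -0.96  2.53  0.22  0.85 -1.92]
moved pixels 528
```

play_rows(rows="0.06 -0.012 0 0.011 0 0 0;0.06 0 0 0 0 0 0;0.06 0 0 0 0 0 0;0.06 0 0 0 0 0 0;0.06 0 0 0 0 0 0;0.06 0 0 0 0 0 0;0.06 0 0 0 0 0 0;0.06 0 0 0 0 0 0;0.06 0 0 0 0 0 0;0.06 0 0 0 0 0 0;0.06 0 0 0 0 0 0;0.06 0 0 0 0 0 0")

```text
time_s: 26.1
ee_pos: [0.4672, 0.1183, 0.2116]
tool_rot: [-0.069, 0.928, 0.022, 0.364]
contact_force: [0.3, -0.1, -0.1]
gripper_width: 0.0602
```

play_rows(rows="0.06 0 0 0 0 0 0;0.06 0 0 0 0 0 0;0.06 0 0 0 0 0 0;0.06 0 0 0 0 0 0;0.06 0 0 0 0 0 0;0.06 0 0 0 0 0 0;0.06 0 0 0 0 0 0;0.06 0 0 0 0 0 0;0.06 0 0 0 0 0 0;0.06 0 0 0 0 0 0;0.06 0 0 0 0 0 0;0.06 0 0 0 0 0 0")

```text
time_s: 27.3
ee_pos: [0.4672, 0.1183, 0.2115]
tool_rot: [-0.069, 0.928, 0.022, 0.364]
contact_force: [0.7, -0.0, 0.6]
gripper_width: 0.0602
```

play_rows(rows="0.06 0 0 0 0 0 0;0.06 0 0 0 0 0 0;0.06 0 0 0 0 0 0;0.06 0 0 0 0 0 0;0.06 0 0 0 0 0 0;0.06 0 0 0 0 0 0;0.06 0 0 0 0 0 0;0.06 0 0 0 0 0 0;0.06 0 0 0 0 0 0;0.06 0 0 0 0 0 0;0.06 0 0 0 0 0 0;0.06 0 0 0 0 0 0")

```text
time_s: 28.5
ee_pos: [0.4672, 0.1183, 0.2115]
tool_rot: [-0.069, 0.928, 0.022, 0.364]
contact_force: [-0.6, -0.2, 0.2]
gripper_width: 0.06
```

```bash
python3 w.py; python3 w.py
```

```text
t 28.5 p [0.4672 0.1183 0.2115] F [-0.55 -0.15  0.18] w 0.06 j [-0.09 -0.88  2.5   0.22  0.8  -1.91]
moved pixels 202
t 28.85 p [0.4672 0.1183 0.2115] F [ 0.13 -0.17  0.07] w 0.0597 j [-0.09 -0.88  2.5   0.22  0.8  -1.91]
moved pixels 144
```

play_rows(rows="0.06 0 0 0 0 0 0;0.06 0 0 0 0 0 0;0.06 0 0 0 0 0 0;0.06 0 0 0 0 0 0;0.06 0 0 0 0 0 0;0.06 0 0 0 0 0 0;0.06 0 0 0 0 0 0;0.06 0 0 0 0 0 0;0.06 0 0 0 0 0 0;0.06 0 0 0 0 0 0;0.06 0 0 0 0 0 0;0.06 0 0 0 0 0 0")

```text
time_s: 30.4
ee_pos: [0.4672, 0.1183, 0.2115]
tool_rot: [-0.069, 0.928, 0.022, 0.364]
contact_force: [-0.4, -0.4, 0.3]
gripper_width: 0.06
```

play_rows(rows="0.06 0 0 0 0 0 0;0.06 0 0 0 0 0 0;0.06 0 0 0 0 0 0;0.06 0 0 0 0 0 0;0.06 0 0 0 0 0 0;0.06 0 0 0 0 0 0;0.06 0 0 0 0 0 0;0.06 0 0 0 0 0 0;0.06 0 0 0 0 0 0;0.06 0 0 0 0 0 0;0.06 0 0 0 0 0 0;0.06 0 0 0 0 0 0")

```text
time_s: 31.6
ee_pos: [0.4672, 0.1183, 0.2115]
tool_rot: [-0.069, 0.928, 0.022, 0.364]
contact_force: [-0.2, 0.5, -0.5]
gripper_width: 0.06
```

play_rows(rows="0.06 0 0 0 0 0 0;0.06 0 0 0 0 0 0;0.06 0 0 0 0 0 0;0.06 0 0 0 0 0 0;0.06 0 0 0 0 0 0;0.06 0 0 0 0 0 0;0.06 0 0 0 0 0 0;0.06 0 0 0 0 0 0;0.06 0 0 0 0 0 0;0.06 0 0 0 0 0 0;0.06 0 0 0 0 0 0;0.06 0 0 0 0 0 0")

```text
time_s: 32.8
ee_pos: [0.4673, 0.1183, 0.2115]
tool_rot: [-0.069, 0.928, 0.022, 0.364]
contact_force: [-0.5, 0.1, -0.1]
gripper_width: 0.0597
```

play_rows(rows="0.06 0 0 0 0 0 0;0.06 0 0 0 0 0 0;0.06 0 0 0 0 0 0;0.06 0 0 0 0 0 0;0.06 0 0 0 0 0 0;0.06 0 0 0 0 0 0;0.06 0 0 0 0 0 0;0.06 0 0 0 0 0 0;0.06 0 0 0 0 0 0;0.06 0 0 0 0 0 0;0.06 0 0 0 0 0 0;0.06 0 0 0 0 0 0")

```text
time_s: 34.0
ee_pos: [0.4673, 0.1183, 0.2115]
tool_rot: [-0.069, 0.928, 0.022, 0.364]
contact_force: [0.3, 0.1, -0.4]
gripper_width: 0.0598
```

```bash
python3 w.py; python3 w.py; python3 - <<'E'
from h import *
r=H-.086*Z
for nm,p in(("rim",r),("grip",r-.104*Z),("jaw",r-.183*Z)): print(nm,((proj("scene",p)-[380,190])*4).round(0))
E
```

```text
t 34.0 p [0.4673 0.1183 0.2115] F [ 0.28  0.06 -0.36] w 0.0598 j [-0.09 -0.88  2.5   0.22  0.8  -1.91]
moved pixels 0
t 34.35 p [0.4672 0.1183 0.2115] F [ 0.58  0.36 -1.03] w 0.0597 j [-0.09 -0.88  2.5   0.22  0.8  -1.91]
moved pixels 0
rim [241. 311.]
grip [214. 419.]
jaw [196. 493.]
```

View pics/c10.png

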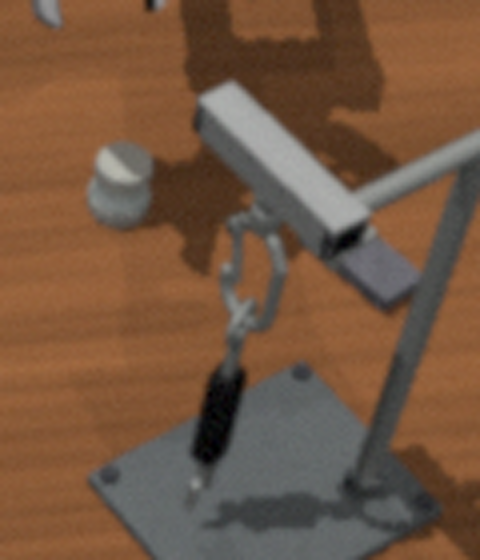

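The spanner hangs still and straight from the bend (rim about (243,310), jaw about (195,490), against a plumb prediction of (241,311) and (196,493)). The gate is shut and the gripper is clear. Handing in.

```bash
python3 -c "
from workcell import manip
print(manip.close_job())"
```

```text
the job is handed in; nothing more can be done
None
```

The spanner hangs by its eye from the snap hook, let go and still, and the job is handed in; no verdict was reported.

**What I did:** I pushed the ring flat over the nose (about 4 N at most) and lowered it behind the nose until the gate shut. I then tilted the spanner upright, tugged it at about 9–10 N, and let go. After that I waited for the swinging to stop. The robot clock read about 34 s at the end.

**Last checks:**
- No pixels changed around the spanner over two 0.3 s spells.
- Rim and jaw were within about 3 crop pixels of a plumb hang.
- The gate looked shut and the gripper was well clear.

**What disagreed or went wrong:**
- **Reported tool point:** it lay about 35 mm beyond the real finger ends. My first grasp closed on nothing above the handle; I found this in the pictures, corrected for it, and the second grasp held.
- **Wrist range:** the arm could not hold the spanner fully upright. I let the handle pivot in a loose grip to about 20–26° before tugging and letting go.
- **Joint limits:** joint 5 came close to its limit (0.23 against 0.21) during the tug. Joint 3 did the same while backing away (2.53 against 2.54). Neither passed it in the readings.
- **Not measured directly:** the gate angle and the force between spanner and hook. I judged them from the pictures and the wrist force. I did not re-measure the other things on the bench; no move I made showed contact with them.

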